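Close the stock count: last stroke, then hold the zero-reset

ROBOT

A 7-joint arm with a two-finger parallel gripper is mounted at the origin on the work surface. World frame = base frame: x ahead of the robot, y to its left, z up, the work surface at z = 0. Lengths are in m, angles in rad, forces in N, time in s.
With the tool pointing down it reaches from about 0.425 to 1.025 m from the base axis. Payload 9.4 kg.
Tool frame: the origin (TCP) lies on the front face of the gripper's body, between the roots of the fingers; the fingertips stand 84 mm ahead of it and the grasp point (between the pads) lies manip.grip_depth ahead of it (manip.grip_depth is the distance from the TCP to the grasp point, in m); z points along the fingers, y is the direction in which the jaws open and shut (so a half turn about z gives the same grasp; the last joint's range is limited). The gripper opens to 93 mm and grips with 3 to 60 N. Pads are 15 mm wide; open, the fingers measure 128 mm over their backs; the gripper's body (75 mm by 188 mm) begins 65 mm behind the grasp point.
Start: joints at [1.158, 0.599, -0.003, 1.599, 0.002, 0.943, -0.08], TCP at [0.239, -0.685, 0.303] pointing down, gripper open.
Joint ranges: [-2.57, 2.57], [-0.35, 1.97], [-1.29, 1.29], [0.11, 2.56], [-1.05, 4.19], [0.11, 1.86], [-2.63, 2.63]. Speed limits (rad/s): [2.22, 2.22, 3.01, 3.01, 3.14, 3.14, 3.14].

INTERFACE

Orientations are given as a unit quaternion [w, x, y, z].
In Python, from bench import manip, capture, sign_off gives the robot as it stands. The module is installed in compiled form; this text tells all that it offers.
- The arm moves only by the tool step_arm, never from a script. Its argument "steps" is a list of rows, each an object with "translation": the shift along the world's x, y, z in mm, a list of three; "rot": the turn, a rotation vector about the world's x, y, z in rad, a list of three. In form: [{"translation": [tx, ty, tz], "rot": [ax, ay, az]}, ...]. A call has 1 to 5 rows; each row shifts and turns the commanded pose from where the row before left it; what a row does not reach is not made up. A row lasts 1/8 s, in which the tool goes at most 62.5 mm and 10.7 degrees, less where a joint would pass 70% of its speed; a pose out of reach is approached as far as the arm can. A call with a gripper value outside its range is refused whole. "fingers" is the closure, from 0 (fully open) to 1 (shut), set as the call begins (left out, the last holds). The fingers move at their own pace and stop on an object; "force" is the grip in N (left out, the last holds). Time passes only in rows, so rows that do not move let the fingers close. It gives the time, the measured TCP pose, the force and the opening at its end, in the units of the state.
- manip.observe(): the state, without advancing time (a new reading comes with each control period).
- capture(name): name is "side" or "top" or "wrist"; returns a dict with "image" (400x640x3 uint8, blue, green, red), "range_z" (400x640 float32, m along the optical axis (not along the pixel's ray), 0 where there is no reading), "camera_matrix" (3x3 intrinsics, pixels), "origin" and "rotation" of the camera in the world. Camera axes: x right, y down, z forward; pixel columns grow to the right and rows downward; lengths in m; the calibration is good to about 2 mm. A picture is of the moment at which its call begins.
- sign_off(): hands the job in, once; it reports no verdict.
The state is a dict: "time_s": time; "joint_positions": joint angles; "qvel": joint speeds; "tau": joint torques, N m; "ee_pos": TCP position; "ee_rot": TCP orientation; "contact_force": force on the tool from outside, world axes, zero at the start; "torque": the same for the moment, N m; "opening": finger opening in m.
Only numpy, scipy, OpenCV 4.12 (cv2) and the standard library are available. Lean on these libraries where they do the work, as an engineer would, in place of code of your own. Each camera call takes 0.05 s, during which the arm holds its last target.

TASK

Close out the stock count on the bench counter. First log the last carton: swing the counter's advance lever all the way to its stop and release it so that it springs back. Then pick up the loose reset knob, turn it so that its D-bore matches the D-shaped spindle on top of the counter, push it fully home onto the spindle and press it down to the spindle's bottom stop; finish with the gripper still holding the knob and keeping it pressed down, and leave the label roll, the carton and the mug where they are.

Things in the scene. Friction and masses are not known exactly. Their poses are not given: they have to be found in the camera images.
- counter: Grey counting box fixed to the table, place and yaw vary: 150 x 240 x 70 mm high (longer side sideways, along its y) on a foot plate 170 x 260 x 8 mm; origin at the centre of its underside. On its flat top: the D-spindle on the right half, the advance lever on the left half, as the robot sees it.
- lever_tip (a point): Smooth upright black post, 14 mm diameter, on the free end of the steel advance lever; it may be pinched or pushed. This point is on its axis, 15 mm below its top, 30 mm above the counter's top and 17 mm above the top of the 8 mm thick lever arm, which is 14 mm wide. The pivot boss, 28 mm across, is 14 mm lower than this point.
- lever_pivot (a point): Point on the lever's upright hinge axis, level with lever_tip and 60 mm from it. Seen from above the lever swings clockwise about it: the post starts on the robot's side and to the left of the pivot and goes away from the robot.
- lever (a joint): Advance lever angle, rad: 0 at rest, 1.1 at its stop; grows as it swings clockwise seen from above. A spring brings it back to 0 within a second of being let go (about 1.3 N at the post at rest, 3 N at the stop).
- spindle_seat (a point): Centre of the top of the spindle's steel collar (50 mm diameter), 82 mm above the table at rest. A brass D-shaft rises from here: 18 mm diameter, 20 mm high, top 3.5 mm tapered, one flat 4.5 mm off its axis. Axes: z up, x towards the flat; the collar's pointed nose, 33 mm out, is on the same side. It hardly turns (over 0.8 N m); its direction on the counter varies.
- spindle (a joint): How far the spindle is pressed down, m: 0 at rest (up), 0.006 at the bottom stop. Sprung: it starts to yield at 6 N and takes 12 N at the bottom.
- knob_mid (a point): Centre of the loose black reset knob, on its axis, 26 mm above its underside (52 mm high, 80 g, upright on the table, right or left of the counter). Top 24 mm: straight grip bar 14 mm thick, 40 mm long, along x, to be pinched across its thickness. Below: round skirt 42 mm diameter, 28 mm high. z up; x along the bar towards the skirt's pointed nose.
- knob: The same knob, origin at the centre of its underside. In it a D-bore 24 mm deep fits the shaft with 1 mm play; the bore's flat is on the nose side (+x), so x must point as spindle_seat's x does, within about 0.1 rad (at most 1.4 rad apart at the start). Fully home the skirt rests on the collar: the origin at spindle_seat, knob_mid 26 mm above it.
- label_roll: Bystander: upright roll of blank white labels, 80 mm diameter, 55 mm high; origin at the centre of its underside. Leave alone.
- carton: Bystander: small cardboard carton 130 x 100 x 90 mm high; origin at the centre of its underside. Leave alone.
- mug: Bystander: white mug, 76 mm diameter, 90 mm high; origin at the centre of its underside. Leave alone.
Things that resemble listed ones, but are neither listed nor needed, are in the scene too. Of the things shaped like the knob, the black one is meant.

How it is judged:
On the way, in this order (a step that is already met when the one before it is completed fails the run):
1. the advance lever is swung to its stop (beyond 1.0 of 1.1 rad) (value of joint lever above 1 rad), for 0.05 s.
2. the lever is released and has sprung back (below 0.1 rad) (value of joint lever below 0.1 rad), for 0.1 s.
3. the knob is fully home on the D-spindle and pressed down by the gripper (z of knob_mid in the frame of spindle_seat between 0.022 and 0.029 m and horizontal distance between knob_mid and spindle_seat below 0.004 m and angle between the x axis of knob_mid and the x axis of spindle_seat, either way round below 0.25 rad and angle between the z axis of knob_mid and the z axis of spindle_seat, either way round below 0.12 rad and value of joint spindle above 0.005 m and contact force between the fingers and knob above 2 N), for 0.2 s.
At the end, for the whole second after the job is handed in: Knob fully home on the D-spindle (within 3 mm of the collar, axes within 4 mm, flats matched), spindle held down at least 5 of 6 mm, fingers on the knob with over 2 N, at rest; lever back below 0.1 rad; label roll, carton and mug within 30 mm of their start (all of step 3 and value of joint lever below 0.1 rad and linear speed of knob below 0.02 m/s and distance of each of label_roll, carton, mug from where it was at the start of the episode below 0.03 m); the arm keeps its last pose, push and grip.
It fails at once if a bystander is pushed away by more than 30 mm or tipped (distance of any of label_roll, carton, mug from where it was at the start of the episode above 0.03 m or angle between any of label_roll, carton, mug's own z axis and vertical above 0.3 rad).
It also fails if it takes over 61 s, if anything falls off the work surface, if the arm or the gripper's body presses on something with over 40 N, if the wrist force passes 120 N, or if a joint passes its speed limit or range.

## Working session

There is one attempt and no reset: what is moved stays moved. The work goes in short steps, Python scripts to look and compute and a tool call to move; the robot and the scene stay as the last step left them, time stands still between calls to the robot, and variables do not carry over. Pictures are saved under pics/ and viewed, and the job is handed in when it is done.

Besides the shell and the picture viewer there is one more tool, called as name(argument=value, ...), one argument or row to a line, values as JSON. step_arm: Moves the arm, as the interface text tells. Its arguments: {"type":"object","properties":{"steps":{"type":"array","items":{"type":"object","properties":{"translation":{"type":"array","items":{"type":"number"}},"rot":{"type":"array","items":{"type":"number"}}}}},"fingers":{"type":"number"},"force":{"type":"number"}},"required":["steps"]}

```bash
mkdir -p pics; python3 - <<'E'
from bench import manip,capture
import cv2,numpy as np,pickle
print(manip.observe(), manip.grip_depth)
for n in ("top","side"):
    c=capture(n); cv2.imwrite(f"pics/{n}0.png",c["image"]); pickle.dump(c,open(f"{n}0.pkl","wb"))
    print(n,c["camera_matrix"],c["origin"],c["rotation"])
E
```

```text
{'time_s': 0.0, 'joint_positions': array([ 1.15828045,  0.60014506, -0.00252356,  1.6001201 ,  0.00178969,
        0.94288905, -0.07977034]), 'qvel': array([ 0.0001474 , -0.00152051,  0.00059142,  0.00069088, -0.00046615,
        0.00097125,  0.00029623]), 'tau': array([ 6.29607694e-04, -7.65065789e+01,  1.49717499e+00, -2.52355081e+01,
       -5.24398510e-02,  1.69445324e-02,  1.46122125e-04]), 'ee_pos': array([ 0.23878559, -0.68417485,  0.30184923]), 'ee_rot': array([-7.53241218e-04,  9.85930748e-01,  1.67152481e-01, -2.01569538e-04]), 'contact_force': array([-1.21774706, -0.01755198, -0.4290761 ]), 'torque': array([ 0.00900614, -0.09000661,  0.02441301]), 'opening': 0.09289802940847307} 0.0653
top [[466.86345633   0.         321.24517971]
 [  0.         466.86345633 197.69134919]
 [  0.           0.           1.        ]] [0.45226177 0.01612742 1.4396571 ] [-0.02089215  0.71130727 -0.70167449  0.035474  ]
side [[367.11919335   0.         319.51043633]
 [  0.         367.11919335 191.3188522 ]
 [  0.           0.           1.        ]] [ 0.46341747 -0.63969245  0.80671499] [-0.34972802  0.93265692 -0.07940586  0.0391931 ]
```

View pics/top0.png

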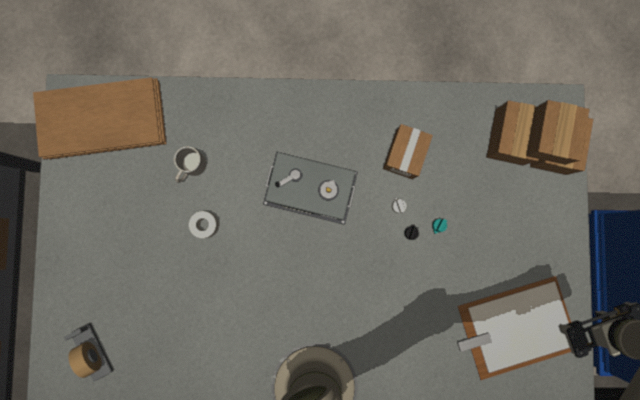

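View pics/side0.png

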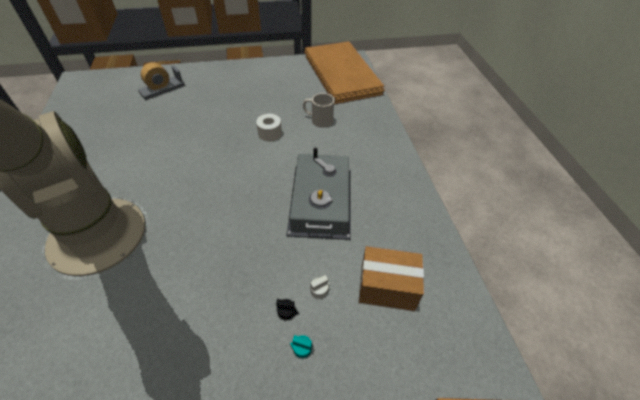

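The top view shows the counter at (311,187), with the spindle at (329,189), the lever pivot at (296,175) and the post at (278,185). The black knob is at (411,232), with white and teal lookalikes at (400,206) and (440,226). Next I'll get rough world positions.

```bash
cat > h.py <<'E'
import numpy as np,cv2,pickle
from scipy.spatial.transform import Rotation as R
def rm(c):
    q=np.array(c["rotation"])
    return q if q.shape==(3,3) else R.from_quat(q,scalar_first=True).as_matrix()
def plane(c,u,v,z):
    K=c["camera_matrix"]; d=rm(c)@np.array([(u-K[0,2])/K[0,0],(v-K[1,2])/K[1,1],1])
    o=np.array(c["origin"]); return o+d*(z-o[2])/d[2]
def pt(c,u,v):
    K=c["camera_matrix"]; z=c["range_z"][int(round(v)),int(round(u))]
    return np.array(c["origin"])+rm(c)@(z*np.array([(u-K[0,2])/K[0,0],(v-K[1,2])/K[1,1],1]))
def proj(c,p):
    K=c["camera_matrix"]; q=rm(c).T@(np.array(p)-c["origin"]); return (K@(q/q[2]))[:2]
def big(c,u0,v0,u1,v1,s,fn):
    cv2.imwrite(fn,cv2.resize(c["image"][v0:v1,u0:u1],None,fx=s,fy=s,interpolation=cv2.INTER_CUBIC))
def snap(cam,name):
    from bench import capture
    c=capture(cam); pickle.dump(c,open(name+".pkl","wb")); cv2.imwrite(f"pics/{name}.png",c["image"]); return c
E
python3 - <<'E'
from h import *
np.set_printoptions(precision=4,suppress=True)
c=pickle.load(open("top0.pkl","rb")); s=pickle.load(open("side0.pkl","rb"))
for n,u,v,z in [("spindle",329,189,.1),("pivot",296,175,.1),("post",278,185,.115),("knob",411,232,.05),("carton",409,151,.09),("roll",203,224,.055),("mug",188,160,.09),("cntr",311,187,.07),("white",400,206,.05)]:
    print(n,plane(c,u,v,z),pt(c,u,v))
big(c,250,140,450,260,4,"pics/t0z.png"); big(s,260,130,440,370,2.5,"pics/s0z.png")
E
```

```text
spindle [ 0.585  -0.0329  0.1   ] [ 0.5847 -0.0328  0.1024]
pivot [0.6242 0.0629 0.1   ] [0.6258 0.0633 0.0874]
post [0.5928 0.1131 0.115 ] [0.5931 0.1133 0.1121]
knob [ 0.4648 -0.2808  0.05  ] [ 0.4649 -0.283   0.0394]
carton [ 0.7015 -0.2669  0.09  ] [ 0.7011 -0.2664  0.0926]
roll [0.4803 0.3358 0.055 ] [0.4813 0.347  0.0061]
mug [0.6644 0.3771 0.09  ] [0.6772 0.3989 0.0084]
cntr [0.5931 0.0192 0.07  ] [0.5929 0.0192 0.0718]
white [ 0.542  -0.2479  0.05  ] [ 0.5419 -0.2478  0.0508]
```

View pics/t0z.png

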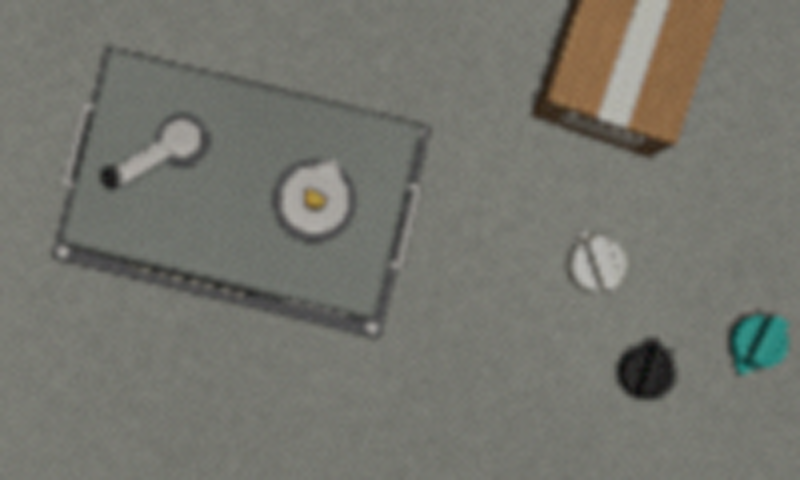

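View pics/s0z.png

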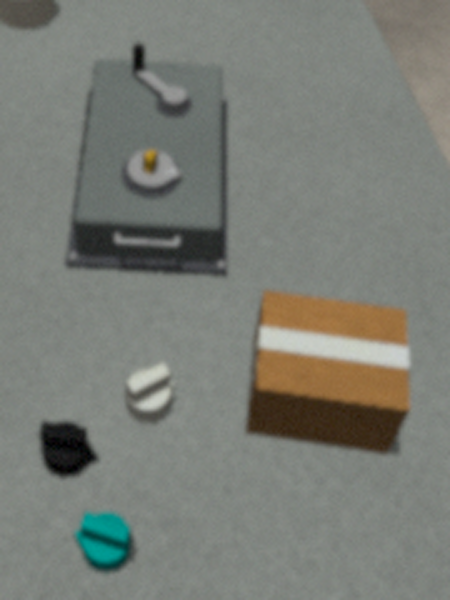

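step_arm(
  steps=[
    {"translation": [28, 50, 0], "rot": [0, 0, 0]},
    {"translation": [28, 50, 0], "rot": [0, 0, 0]},
    {"translation": [28, 50, 0], "rot": [0, 0, 0]},
    {"translation": [28, 50, 0], "rot": [0, 0, 0]},
    {"translation": [28, 50, 0], "rot": [0, 0, 0]},
  ],
)

```text
time_s: 0.72
ee_pos: [0.3795, -0.4327, 0.3026]
ee_rot: [-0.0, 0.986, 0.167, -0.0]
contact_force: [0.6, 0.6, -0.1]
opening: 0.093
```

step_arm(
  steps=[
    {"translation": [28, 50, 0], "rot": [0, 0, 0]},
    {"translation": [28, 50, 0], "rot": [0, 0, 0]},
    {"translation": [28, 50, 0], "rot": [0, 0, 0]},
    {"translation": [0, 0, 0], "rot": [0, 0, 0]},
  ],
)

```text
time_s: 1.23
ee_pos: [0.4653, -0.28, 0.3026]
ee_rot: [-0.001, 0.985, 0.171, 0.0]
contact_force: [-0.7, -0.4, -0.6]
opening: 0.093
```

```bash
python3 - <<'E'
from h import *
c=snap("wrist","w1"); print(c["origin"],c["rotation"],c["camera_matrix"])
E
```

```text
[ 0.53113535 -0.2568291   0.38468593] [ 0.10492019  0.81085215 -0.57092046 -0.07456786] [[318.26410202   0.         315.3249127 ]
 [  0.         318.26410202 195.88454472]
 [  0.           0.           1.        ]]
```

View pics/w1.png

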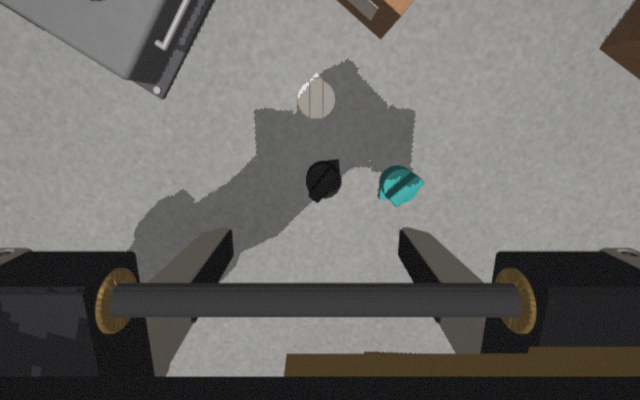

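The wrist view shows the black knob at (323,181), with the white and teal ones beside it. I'll enlarge it to see the bar and nose.

```bash
python3 - <<'E'
from h import *
c=pickle.load(open("w1.pkl","rb"))
im=c["image"][140:220,280:440]; im=cv2.convertScaleAbs(im,alpha=2.2,beta=10)
cv2.imwrite("pics/w1z.png",cv2.resize(im,None,fx=5,fy=5,interpolation=cv2.INTER_CUBIC))
d=c["range_z"]; np.set_printoptions(linewidth=250,precision=0,suppress=True)
H=np.array([[pt(c,u,v)[2]*1000 for u in range(298,350,2)] for v in range(154,210,2)]); print(H.astype(int))
E
```

```text
[[  0   0   0   0   0   0   0   0   0   0  -1   0   0   0   0   0   0   0   0   0   0   0  -1   0  -1   0]
 [  0   1   0   0   0   0   0   0  -1   0   0   0   0   0   0   0  -1   0   0   0   0   0   0   0   0  -1]
 [  0   0   0   0   0   0   0   0   0   0   0   0   0   0   0   0   0   0   0   0   0   0   0   0   0   0]
 [  0   0   0   0   0   0 384   0   0   0   0   3   6   2   1   8   9  11  13  11  12   0   1   0   0   0]
 [  0   0   0   1   0   1   0   0  -1   8  14  18  21  20  19  17  12  12  14  13  12  -1   0  -1   0   0]
 [  0   0   0   0   0  -1   1   5  18  24  26  26  27  26  27  28  26  17  12  12  14  -1  -1   0   0   0]
 [  0 384   0   1   0   0   6  20  28  27  28  28  28  28  27  26  38  32  25  12 384   1   0   0   0   0]
 [  0  -1  -1   0   0  -2  20  27  27  27  28  27  26  26  27  38  50  50  37  26  11   0   0   0   0   0]
 [  0   0   0   0   0  15 384  28  28  27  27  28  27  28  36  50  52  50  51  41  26   1  -1   0  -1   0]
 [  0   0   0   1   1  26  27  27  28  26  27  26  26  34  47  52  52  52  52  51  43   0   0   0   0   0]
 [  0   0   0   0   0  28  27 
[... 1196 characters left out ...]
  52  28  27  27  27   0   0   0   0   0   0   0   0   0]
 [  0   0  -1  -1   1   0   0  52  50  52  53  50   0   0  -1  -1   0   0   0   0   0   0  -1   0   0   0]
 [  1   0   0   0   0   0   0   0  52  52  52   0   0   0   0   0  -1  -1  -1   1  -1   0   0   0   0   0]
 [  0   0   1   0   0   0   0   0   1   0   1   0   0   0   0  -1   0   0   0   0  -1   0   0   0   0   0]
 [  0   0   0  -1   0   0   0   0   0   0   0   0   0   1   0   0   1   0   0   0   0   0   0   0  -1   0]
 [  0  -1   0   0   0   0  -1   0   0   0   0   0   0   0   0   0   0   0   0   0   0   0   0   0   0   0]
 [  0   0   0   0   0   0   0   0  -1   0  -1   0   0   0   0   0  -1   0   0   0   0   0   0   0   0  -1]]
```

View pics/w1z.png

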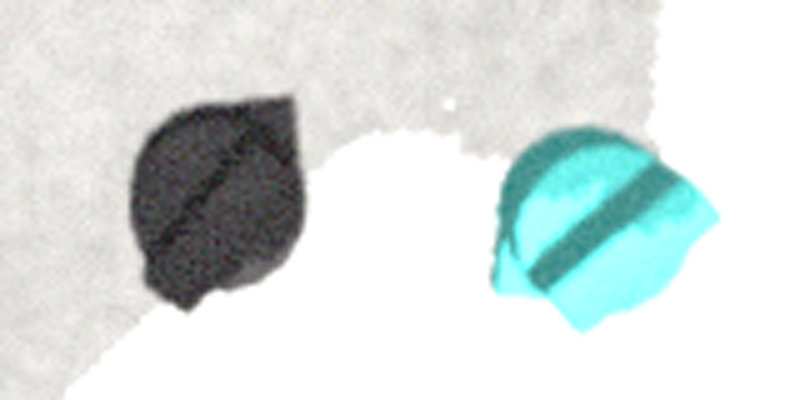

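The nose is at the upper right of the knob, about (338,160) in the full image. I'll get the bar's pose from the depth points, and measure the rest of the scene once the camera is over the counter.

```bash
cat >> h.py <<'E'
def cloud(c,u0=0,v0=0,u1=640,v1=400):
    K=c["camera_matrix"]; v,u=np.mgrid[v0:v1,u0:u1]; z=c["range_z"][v0:v1,u0:u1]
    P=np.stack([(u-K[0,2])/K[0,0]*z,(v-K[1,2])/K[1,1]*z,z],-1)@rm(c).T+np.array(c["origin"])
    P[z==0]=np.nan; return P
E
cat > knob.py <<'E'
from h import *
np.set_printoptions(precision=4,suppress=True)
def knob(c,box,bar=(.046,.058),nose=(.008,.016)):
    P=cloud(c,*box).reshape(-1,3)
    B=P[(P[:,2]>bar[0])&(P[:,2]<bar[1])][:,:2].astype(np.float32)
    r=cv2.minAreaRect((B*1000).astype(np.float32))
    N=P[(P[:,2]>nose[0])&(P[:,2]<nose[1])][:,:2]
    bm=B.mean(0); w,V=np.linalg.eigh(np.cov(B.T)); a=V[:,1]
    far=N[np.linalg.norm(N-bm,axis=1).argmax()]
    if (N[np.linalg.norm(N-bm,axis=1)>.022].mean(0)-bm)@a<0:a=-a
    print("mean",bm,"rect",r,"pca yaw",np.arctan2(a[1],a[0]),"nose far",far,np.arctan2(*(far-bm)[::-1]))
    return bm,np.arctan2(a[1],a[0])
if __name__=="__main__":
    c=pickle.load(open("w1.pkl","rb")); knob(c,(295,150,350,210))
E
python3 knob.py
```

```text
mean [ 0.463  -0.2907] rect ((462.3062744140625, -290.90673828125), (14.281644821166992, 39.8145637512207), 71.3850326538086) pca yaw -0.3260551038328365 nose far [ 0.4893 -0.2998] -0.3342546800448149
```

step_arm(
  steps=[
    {"translation": [13, 52, 0], "rot": [0, 0, -0.057]},
    {"translation": [13, 52, 0], "rot": [0, 0, -0.057]},
    {"translation": [13, 52, 0], "rot": [0, 0, -0.057]},
    {"translation": [13, 52, 0], "rot": [0, 0, -0.057]},
    {"translation": [13, 52, 0], "rot": [0, 0, -0.057]},
  ],
  fingers=1,
  force=20,
)

```text
time_s: 1.9
ee_pos: [0.5281, -0.0249, 0.3027]
ee_rot: [0.0, 1.0, 0.023, -0.0]
contact_force: [1.2, -0.8, 0.5]
opening: 0.0473
```

step_arm(
  steps=[
    {"translation": [10, 50, 0], "rot": [0, 0, -0.055]},
    {"translation": [0, 0, 0], "rot": [0, 0, 0]},
    {"translation": [0, 0, 0], "rot": [0, 0, 0]},
  ],
)

```text
time_s: 2.28
ee_pos: [0.5377, 0.0237, 0.3025]
ee_rot: [0.0, 1.0, -0.003, -0.0]
contact_force: [-0.4, -1.2, -0.3]
opening: 0.0177
```

```bash
python3 - <<'E'
from knob import *
from bench import manip
t=pickle.load(open("top0.pkl","rb")); knob(t,(395,220,425,245))
c=snap("wrist","w2"); o=manip.observe(); print(o["ee_pos"],o["ee_rot"],o["joint_positions"],c["origin"])
E
```

```text
mean [ 0.4632 -0.2883] rect ((463.2157287597656, -288.3747253417969), (14.395981788635254, 39.50518798828125), 71.67716979980469) pca yaw -0.3066474669765489 nose far [ 0.496  -0.2991] -0.31894799908540233
[0.5377 0.0232 0.3026] [ 0.0005  1.     -0.0033 -0.0003] [-0.1534  0.3767  0.0058  2.0277 -0.0018  0.7379 -1.724 ] [0.6079 0.0228 0.3845]
```

View pics/w2.png

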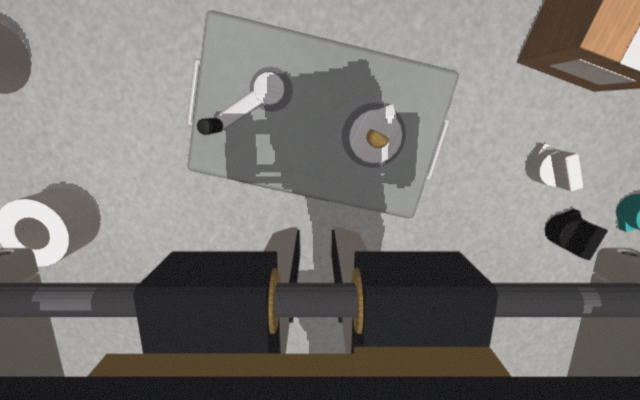

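The wrist view shows the post at (208,126), the boss at (268,89), and the spindle at (377,138) with its nose at about (390,112). I'll take poses from the depth cloud.

```bash
cat > meas.py <<'E'
from h import *
np.set_printoptions(precision=4,suppress=True,linewidth=160)
def comp(c,box,lo,hi):
    P=cloud(c,*box).reshape(-1,3); return P[(P[:,2]>lo)&(P[:,2]<hi)]
def circ(X):
    (x,y),r=cv2.minEnclosingCircle((X[:,:2]*1000).astype(np.float32)); return x,y,r
if __name__=="__main__":
    for n,bp,bb,bs in [("w2",(190,105,235,145),(245,65,295,112),(335,90,415,170)),("top0",(270,175,290,195),(285,165,305,185),(315,175,345,205))]:
        c=pickle.load(open(n+".pkl","rb")); print(n)
        print("post",circ(comp(c,bp,.108,.12)),len(comp(c,bp,.108,.12)))
        print("boss",circ(comp(c,bb,.084,.095)))
        S=comp(c,bs,.077,.087); D=comp(c,bs,.099,.106); D2=comp(c,bs,.09,.106)
        print("shaft top",circ(D),D.mean(0),len(D),circ(D2))
        X=(S[:,:2]*1000).astype(np.float32); hull=cv2.convexHull(X)[:,0]
        ctr=np.array(circ(D2)[:2]); 
        for k in range(3):
            rr=np.linalg.norm(hull-ctr,axis=1); h=hull[rr<27.5]
            A=np.c_[2*h,np.ones(len(h))]; s=np.linalg.lstsq(A,(h**2).sum(1),rcond=None)[0]; ctr=s[:2]
        rr=np.linalg.norm(hull-ctr,axis=1); tip=hull[rr.argmax()]; print("collar",ctr,np.sqrt(s[2]+ctr@ctr),"tip",tip,rr.max(),"yaw",np.arctan2(*(tip-ctr)[::-1]))
E
python3 meas.py; python3 - <<'E'
from h import *
c=pickle.load(open("w2.pkl","rb")); im=cv2.convertScaleAbs(c["image"][85:185,320:440],alpha=1.5)
cv2.imwrite("pics/w2z.png",cv2.resize(im,None,fx=6,fy=6,interpolation=cv2.INTER_CUBIC))
E
```

```text
w2
post (596.7142333984375, 114.5344467163086, 7.042843341827393) 247
boss (623.3448486328125, 70.02236938476562, 21.60377311706543)
shaft top (584.8143310546875, -33.5828742980957, 8.308215141296387) [ 0.584  -0.0328  0.1014] 232 (585.2508544921875, -33.75986099243164, 9.08076000213623)
collar [585.1932 -33.6531] 24.679774775163764 tip [613.8779 -47.397 ] 31.807386044662152 yaw -0.4468171494084981
top0
post (597.1693725585938, 116.62708282470703, 6.7141313552856445) 17
boss (619.9415893554688, 74.91375732421875, 25.099756240844727)
shaft top (584.8489990234375, -31.692489624023438, 7.495062351226807) [ 0.5842 -0.0317  0.1025] 18 (579.6372680664062, -28.433076858520508, 11.191905975341797)
collar [0. 0.] 0.0 tip [628.7009 -39.1363] 629.9177969326993 yaw -0.06216928048587178
```

View pics/w2z.png

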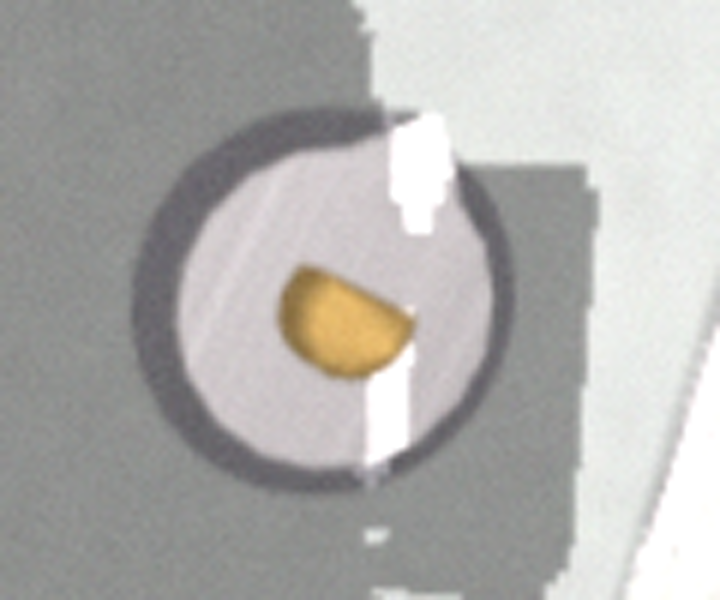

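```bash
python3 - <<'E'
from meas import *
c=pickle.load(open("w2.pkl","rb"))
print(plane(c,268.5,88.5,.086),plane(c,208,125,.115))
P=comp(c,(245,65,295,112),.0845,.0885); 
ctr=np.array([.624,.065])
P=P[np.linalg.norm(P[:,:2]-ctr,axis=1)<.02]; print(len(P),P.mean(0)); h=np.histogram2d(P[:,0],P[:,1],bins=8); print(h[0].astype(int),h[1],h[2])
E
```

```text
[0.6277 0.064  0.086 ] [0.5974 0.1113 0.115 ]
770 [0.6283 0.064  0.086 ]
[[ 0  1  8 14 12  5  0  3]
 [ 2 15 17 18 15 16  7  1]
 [10 17 17 16 16 16 16  2]
 [19 17 15 16 15 16 17  6]
 [15 14 17 15 16 17 17  6]
 [14 18 17 19 16 19 17  3]
 [ 4 18 12 16 19 15 12  0]
 [ 0  4 16 20 17 11  1  0]] [0.6144 0.6178 0.6212 0.6246 0.628  0.6314 0.6348 0.6382 0.6416] [0.0502 0.0539 0.0576 0.0613 0.065  0.0686 0.0723 0.076  0.0797]
```

step_arm(
  steps=[
    {"translation": [14, 46, 0], "rot": [0, 0, 0]},
    {"translation": [18, 46, -20], "rot": [0, 0, 0]},
    {"translation": [0, 0, -50], "rot": [0, 0, 0]},
    {"translation": [0, 0, -35], "rot": [0, 0, 0]},
    {"translation": [0, 0, 0], "rot": [0, 0, 0]},
  ],
)

```text
time_s: 2.95
ee_pos: [0.569, 0.1151, 0.1957]
ee_rot: [0.001, 1.0, -0.003, -0.002]
contact_force: [0.4, 0.0, 0.2]
opening: 0.0004
```

```bash
python3 - <<'E'
from meas import *
c=snap("wrist","w3");s=snap("side","s3")
big(s,260,100,400,240,4,"pics/s3z.png")
E
```

```text
(no output)
```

View pics/w3.png

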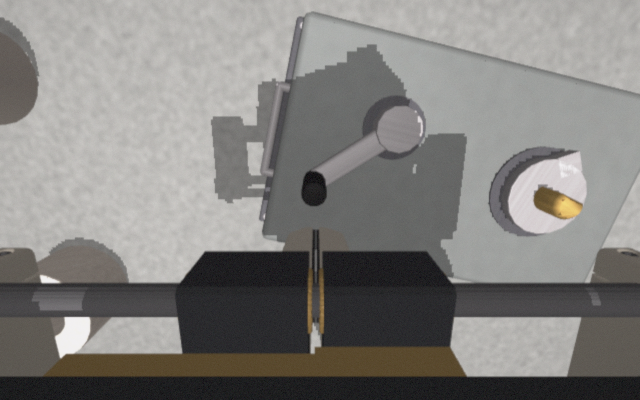

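View pics/s3z.png

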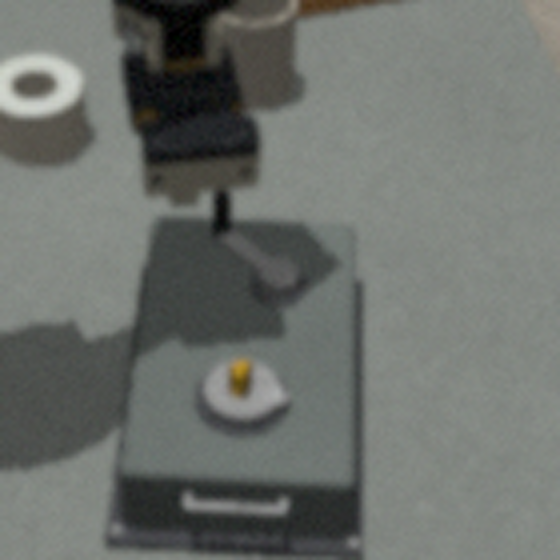

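The post at (314,188) is straight ahead of the closed fingers at (315,235). I'll descend and push along the arc.

step_arm(
  steps=[
    {"translation": [0, 0, -21], "rot": [0, 0, 0]},
    {"translation": [0, 0, 0], "rot": [0, 0, 0]},
    {"translation": [10, 0, 0], "rot": [0, 0, 0]},
    {"translation": [10, 4, 0], "rot": [0, 0, 0]},
    {"translation": [12, 4, 0], "rot": [0, 0, 0]},
  ],
)

```text
time_s: 3.68
ee_pos: [0.6026, 0.1261, 0.1774]
ee_rot: [-0.0, 1.0, -0.002, 0.0]
contact_force: [-2.2, -0.4, 2.1]
opening: 0.0007
```

step_arm(
  steps=[
    {"translation": [13, 1, 0], "rot": [0, 0, 0]},
    {"translation": [13, -1, 0], "rot": [0, 0, 0]},
    {"translation": [10, -3, 0], "rot": [0, 0, 0]},
    {"translation": [5, -3, 0], "rot": [0, 0, 0]},
  ],
)

```text
time_s: 4.18
ee_pos: [0.6435, 0.119, 0.1764]
ee_rot: [0.0, 1.0, -0.002, -0.0]
contact_force: [-2.2, 2.0, 0.3]
opening: 0.0005
```

```bash
python3 - <<'E'
from meas import *
from bench import manip
c=snap("wrist","w4"); o=manip.observe(); print(o["ee_pos"],o["contact_force"])
print("post",circ(comp(c,(270,100,370,245),.109,.118)))
E
```

```text
[0.6438 0.1184 0.1764] [-0.9835  1.5296 -0.6167]
post (651.7105712890625, 118.43550109863281, 14.973616600036621)
```

View pics/w4.png

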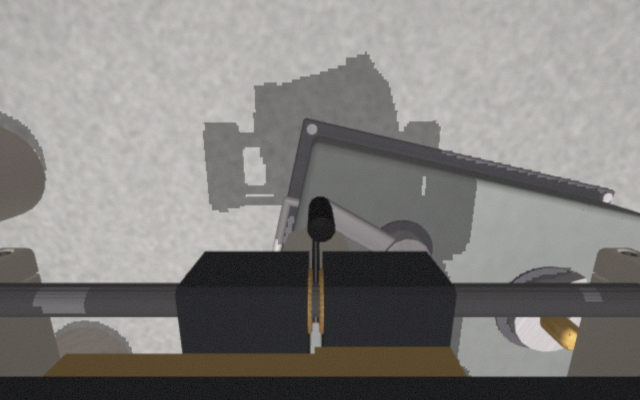

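The post at (320,218) is still against the fingers and close to the stop. I'll push on until the force rises.

step_arm(
  steps=[
    {"translation": [4, -2, 0], "rot": [0, 0, 0]},
    {"translation": [3, -2, 0], "rot": [0, 0, 0]},
    {"translation": [0, 0, 0], "rot": [0, 0, 0]},
  ],
)

```text
time_s: 4.6
ee_pos: [0.6456, 0.1176, 0.1762]
ee_rot: [-0.001, 1.0, -0.001, -0.005]
contact_force: [-15.8, 7.6, 7.5]
opening: 0.0003
```

```bash
python3 - <<'E'
from meas import *
from bench import manip
c=snap("wrist","w5"); o=manip.observe(); print(o["ee_pos"],o["contact_force"])
P=comp(c,(300,190,340,245),.11,.118); print(len(P),P[:,:2].max(0),P[:,:2].min(0))
E
```

```text
[0.6456 0.1176 0.1762] [-15.8534   7.6832   7.3513]
813 [0.6668 0.1247] [0.6516 0.1053]
```

View pics/w5.png

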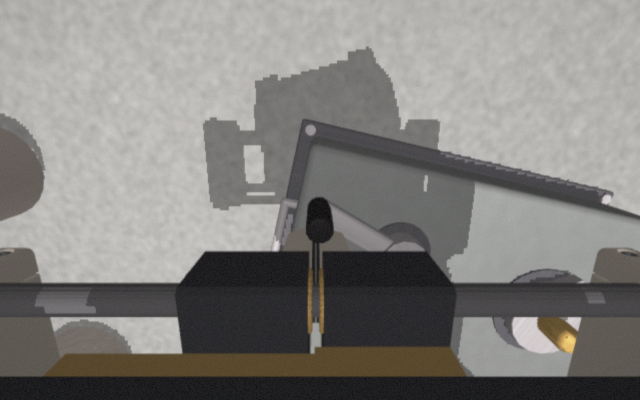

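The force jumped to 16 N and the post's centre is at x = 0.660, where I predicted the stop. Backing off now so the lever springs back.

step_arm(
  steps=[
    {"translation": [-25, 4, 0], "rot": [0, 0, 0]},
    {"translation": [-35, 0, 0], "rot": [0, 0, 0]},
    {"translation": [-40, -4, 0], "rot": [0, 0, 0]},
    {"translation": [0, 0, 50], "rot": [0, 0, 0]},
    {"translation": [0, 0, 50], "rot": [0, 0, 0]},
  ],
)

```text
time_s: 5.28
ee_pos: [0.5499, 0.1147, 0.2779]
ee_rot: [0.0, 1.0, -0.002, 0.0]
contact_force: [0.1, 0.8, -0.6]
opening: 0.0009
```

step_arm(
  steps=[
    {"translation": [0, -40, 30], "rot": [0, 0, -0.1]},
    {"translation": [0, -40, 0], "rot": [0, 0, -0.1]},
    {"translation": [0, -40, 0], "rot": [0, 0, -0.1]},
    {"translation": [0, 0, 0], "rot": [0, 0, 0]},
  ],
  fingers=0,
)

```text
time_s: 5.78
ee_pos: [0.55, -0.0086, 0.3073]
ee_rot: [0.001, 0.988, -0.155, 0.001]
contact_force: [0.8, 0.1, 1.2]
opening: 0.0359
```

```bash
python3 - <<'E'
from meas import *
from bench import manip
c=snap("wrist","w6"); o=manip.observe(); print(o["time_s"],o["ee_pos"],o["ee_rot"],o["contact_force"])
E
```

```text
5.825 [ 0.5502 -0.0064  0.3071] [ 0.0003  0.9882 -0.1529  0.0008] [-0.6567  0.6605  1.1742]
```

View pics/w6.png

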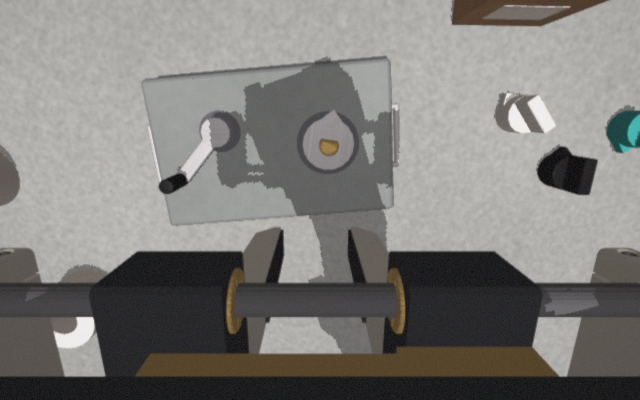

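The lever is back near rest, with the post at (172,183). I'll check that and refine the spindle pose from this view, where the nose is fully visible.

```bash
python3 - <<'E'
from meas import *
c=pickle.load(open("w6.pkl","rb"))
print("post",circ(comp(c,(150,160,200,205),.11,.118)))
bs=(290,95,365,185)
S=comp(c,bs,.078,.086); D=comp(c,bs,.09,.106); print("shaft",circ(D))
X=(S[:,:2]*1000).astype(np.float32); 
ctr=np.array([585.,-33.7]); h=cv2.convexHull(X)[:,0]
for k in range(4):
    rr=np.linalg.norm(h-ctr,axis=1); g=h[rr<26.5]
    A=np.c_[2*g,np.ones(len(g))]; s=np.linalg.lstsq(A,(g**2).sum(1),rcond=None)[0]; ctr=s[:2]
N=X[np.linalg.norm(X-ctr,axis=1)>26.5]; m=N.mean(0); rr=np.linalg.norm(h-ctr,axis=1)
print("collar",ctr,np.sqrt(s[2]+ctr@ctr),"tip",h[rr.argmax()],rr.max(),"yaw nose mean",np.arctan2(*(m-ctr)[::-1]),np.arctan2(*(h[rr.argmax()]-ctr)[::-1]),len(N))
# flat direction by brass mask: 
im=cv2.cvtColor(c["image"],cv2.COLOR_BGR2HSV)[bs[1]:bs[3],bs[0]:bs[2]]
M=((im[...,1]>90)).astype(np.uint8); v,u=np.nonzero(M)
Q=np.array([plane(c,a+bs[0],b+bs[1],.102)[:2]*1000 for a,b in zip(u,v)],np.float32); print(len(Q),cv2.minAreaRect(Q))
im=cv2.convertScaleAbs(c["image"][95:185,290:365],alpha=1.5)
cv2.imwrite("pics/w6z.png",cv2.resize(im,None,fx=6,fy=6,interpolation=cv2.INTER_CUBIC))
E
```

```text
post (596.6209716796875, 114.25389099121094, 6.977716445922852)
shaft (585.0674438476562, -33.79253005981445, 8.902853965759277)
collar [585.2784 -34.0531] 24.604516243695763 tip [614.2036 -47.7428] 32.00118991974923 yaw nose mean -0.4536147491683358 -0.4420425031734531 44
231 ((584.0790405273438, -33.15134048461914), (15.315366744995117, 12.4924898147583), 72.18224334716797)
```

View pics/w6z.png

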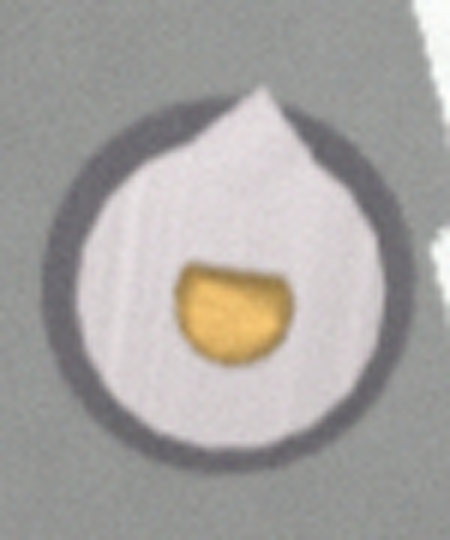

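The lever is at rest, with the post where it started (597,114 mm). The spindle is at (585.2, -33.9) mm with yaw about -0.45. Moving over the knob.

step_arm(
  steps=[
    {"translation": [-18, -57, 0], "rot": [0, 0, 0]},
    {"translation": [-18, -57, 0], "rot": [0, 0, 0]},
    {"translation": [-18, -57, 0], "rot": [0, 0, 0]},
    {"translation": [-18, -57, 0], "rot": [0, 0, 0]},
    {"translation": [-16, -56, -40], "rot": [0, 0, 0]},
  ],
  fingers=0,
)

```text
time_s: 6.45
ee_pos: [0.4648, -0.284, 0.273]
ee_rot: [0.001, 0.989, -0.151, 0.003]
contact_force: [1.8, 0.2, -0.2]
opening: 0.0893
```

step_arm(
  steps=[
    {"translation": [0, 0, -40], "rot": [0, 0, 0]},
    {"translation": [0, 0, 0], "rot": [0, 0, 0]},
    {"translation": [0, 0, 0], "rot": [0, 0, 0]},
  ],
)

```text
time_s: 6.82
ee_pos: [0.4648, -0.2812, 0.2322]
ee_rot: [-0.0, 0.989, -0.15, 0.0]
contact_force: [0.7, 0.4, -0.2]
opening: 0.093
```

```bash
python3 - <<'E'
from knob import *
from bench import manip
c=snap("wrist","w7"); o=manip.observe(); r=R.from_quat(o["ee_rot"],scalar_first=True).as_matrix(); print(o["time_s"],o["ee_pos"],np.arctan2(r[1,0],r[0,0]),o["joint_positions"][6],o["opening"])
P=cloud(c); m=(P[...,2]>.046)&(P[...,2]<.058)&(np.hypot(P[...,0]-.4625,P[...,1]+.29)<.03)
B=P[m][:,:2]; w,V=np.linalg.eigh(np.cov(B.T)); a=V[:,1]*np.sign(V[0,1]); print(len(B),cv2.minAreaRect((B*1000).astype(np.float32)),np.arctan2(a[1],a[0]))
E
```

```text
6.875 [ 0.4649 -0.2814  0.2326] -0.3020450909859986 -1.3377519091098342 0.09271526292415173
747 ((462.0133056640625, -291.194580078125), (14.041545867919922, 40.33530807495117), 71.19617462158203) -0.3330452618578514
```

View pics/w7.png

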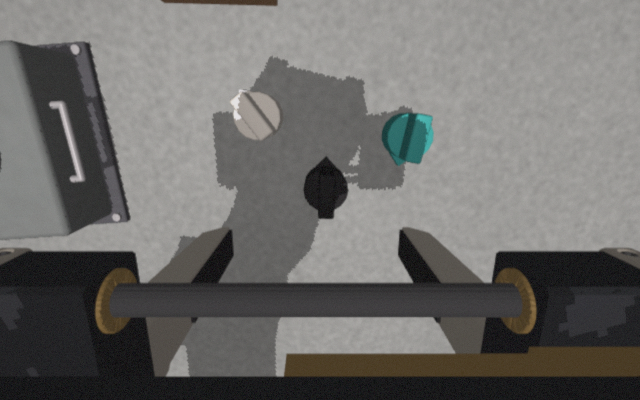

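The nose points up the image at (326,160) and the bar is aligned with the tool. I'll descend with the fingers half open so they clear the teal knob.

step_arm(
  steps=[
    {"translation": [-3, -10, 0], "rot": [0, 0, -0.03]},
    {"translation": [0, 0, -45], "rot": [0, 0, 0]},
    {"translation": [0, 0, -40], "rot": [0, 0, 0]},
    {"translation": [0, 0, -15], "rot": [0, 0, 0]},
    {"translation": [0, 0, 0], "rot": [0, 0, 0]},
  ],
  fingers=0.5,
)

```text
time_s: 7.5
ee_pos: [0.4607, -0.2923, 0.1314]
ee_rot: [-0.0, 0.986, -0.167, -0.0]
contact_force: [-0.9, -0.2, 0.4]
opening: 0.0487
```

```bash
python3 - <<'E'
from h import *
from bench import manip
c=snap("wrist","w8"); o=manip.observe(); r=R.from_quat(o["ee_rot"],scalar_first=True).as_matrix(); print(o["ee_pos"],np.arctan2(r[1,0],r[0,0]),o["opening"],o["contact_force"])
s=snap("side","s8"); big(s,230,200,400,380,3,"pics/s8z.png")
E
```

```text
[ 0.4610744  -0.29242993  0.13211398] -0.3345944625532627 0.04751493473762847 [ 0.43218655 -0.04087213  0.63657415]
```

View pics/w8.png

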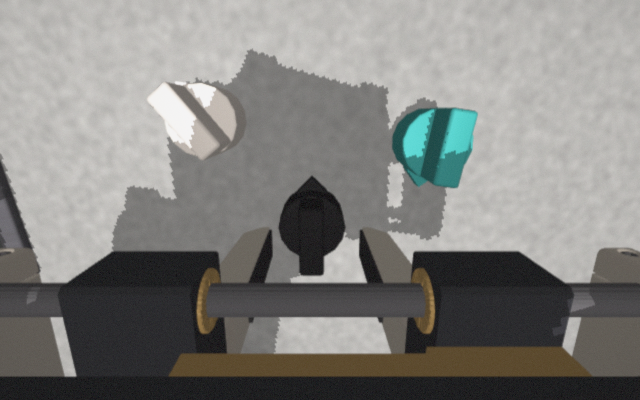

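View pics/s8z.png

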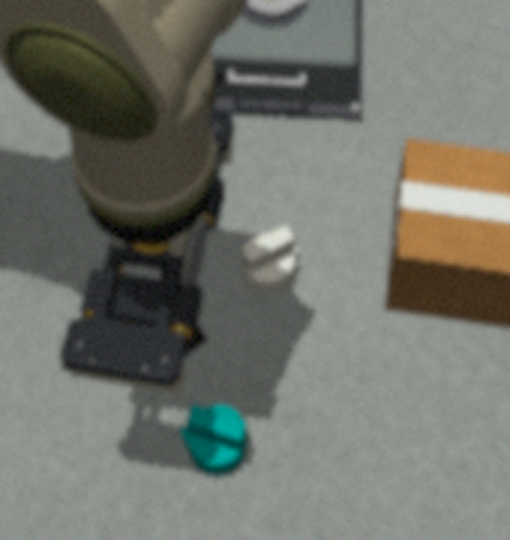

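step_arm(
  steps=[
    {"translation": [1, 1, -9], "rot": [0, 0, 0]},
    {"translation": [0, 0, -8], "rot": [0, 0, 0]},
    {"translation": [0, 0, 0], "rot": [0, 0, 0]},
  ],
)

```text
time_s: 7.98
ee_pos: [0.4616, -0.2908, 0.1138]
ee_rot: [-0.0, 0.986, -0.166, -0.0]
contact_force: [-1.2, -0.2, -0.4]
opening: 0.0462
```

step_arm(
  steps=[
    {"translation": [0, 0, 0], "rot": [0, 0, 0]},
    {"translation": [0, 0, 0], "rot": [0, 0, 0]},
    {"translation": [0, 0, 0], "rot": [0, 0, 0]},
    {"translation": [0, 0, 0], "rot": [0, 0, 0]},
  ],
  fingers=1,
  force=50,
)

```text
time_s: 8.48
ee_pos: [0.4618, -0.2911, 0.1145]
ee_rot: [0.0, 0.986, -0.166, 0.0]
contact_force: [-0.0, 0.7, -0.8]
opening: 0.0134
```

step_arm(
  steps=[
    {"translation": [0, 0, 30], "rot": [0, 0, 0]},
    {"translation": [0, 0, 50], "rot": [0, 0, 0]},
    {"translation": [0, 0, 50], "rot": [0, 0, 0]},
    {"translation": [0, 0, 20], "rot": [0, 0, 0]},
    {"translation": [0, 0, 0], "rot": [0, 0, 0]},
  ],
)

```text
time_s: 9.1
ee_pos: [0.4621, -0.2913, 0.2658]
ee_rot: [0.0, 0.986, -0.166, 0.002]
contact_force: [-0.1, -0.2, -2.2]
opening: 0.0133
```

```bash
cat > held.py <<'E'
from h import *
np.set_printoptions(precision=4,suppress=True)
from bench import manip
import sys
c=snap("wrist",sys.argv[1]); o=manip.observe(); r=R.from_quat(o["ee_rot"],scalar_first=True).as_matrix(); t=o["ee_pos"]
print(o["time_s"],t,"yaw",np.arctan2(r[1,0],r[0,0]),o["opening"],o["contact_force"])
Q=(cloud(c)-t)@r   # tool frame
m=(abs(Q[...,0])<.05)&(abs(Q[...,1])<.04)&(Q[...,2]>.055)
s=c["image"].max(-1)<70
P=Q[m&s]; print(len(P)); h=np.histogram(P[:,2],bins=np.arange(.055,.15,.004)); print(np.c_[h[1][:-1]*1000,h[0]].astype(int).tolist())
np.save("heldP.npy",P)
E
python3 held.py w9
```

```text
9.15 [ 0.4617 -0.2909  0.2645] yaw -0.33400738966583554 0.013634920088388397 [ 0.5148 -0.2734 -0.6226]
3554
[[55, 25], [59, 1729], [63, 120], [66, 77], [70, 77], [74, 62], [78, 62], [82, 661], [86, 132], [90, 107], [94, 105], [98, 299], [102, 82], [106, 16], [110, 0], [114, 0], [118, 0], [122, 0], [126, 0], [130, 0], [134, 0], [138, 0], [142, 0]]
```

View pics/w9.png

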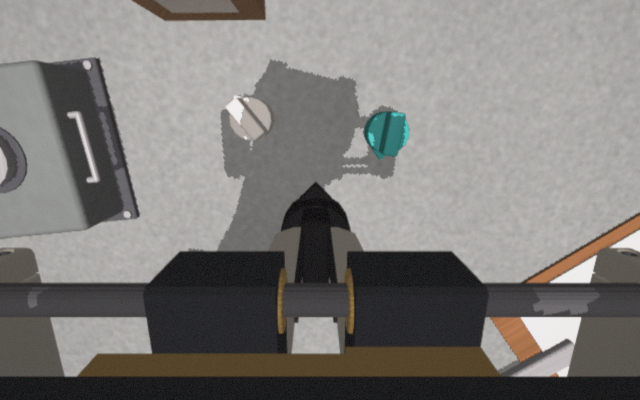

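```bash
python3 - <<'E'
import numpy as np
np.set_printoptions(precision=1,suppress=True)
P=np.load("heldP.npy")*1000
b=P[(P[:,2]>58)&(P[:,2]<65)&(abs(P[:,1])<10)]
print("bar",b.min(0),b.max(0),np.percentile(b,[2,50,98],axis=0))
F=b[(b[:,0]>8)]
for x in range(0,24,3):
    k=b[(b[:,0]>x)&(b[:,0]<=x+3)]; 
    if len(k): print(x,len(k),k[:,1].min(),k[:,1].max())
s=P[(P[:,2]>81)&(P[:,2]<87)]; print("skirt",s.min(0),s.max(0))
g=s[(s[:,0]>8)]; h=[]
for a in np.arange(-60,61,8):
    an=np.degrees(np.arctan2(s[:,1],s[:,0])); k=s[abs(an-a)<4]
    if len(k): j=k[np.linalg.norm(k[:,:2],axis=1).argmax()]; h.append(j[:2])
h=np.array(h); A=np.c_[2*h,np.ones(len(h))]; q=np.linalg.lstsq(A,(h**2).sum(1),rcond=None)[0]; print("circ",q[:2],np.sqrt(q[2]+q[:2]@q[:2]),len(h))
n=P[(P[:,2]>95)&(P[:,2]<106)]; j=n[np.argsort(-np.hypot(n[:,0],n[:,1]))[:12]]; print("nose",n.min(0),n.max(0),j.mean(0)); print(j[:4])
E
```

```text
bar [-13.   -7.1  58.2] [21.   9.3 65. ] [[-11.4  -5.6  59.8]
 [  5.6   0.9  61.2]
 [ 20.4   7.9  63.7]]
0 150 -5.639851237746158 7.873700414763842
3 159 -5.589197779944635 7.806528486207835
6 193 -7.10675252672891 9.260931075851563
9 158 -5.509576042329459 7.7672319989928065
12 162 -5.563158272654573 7.766207463561944
15 159 -5.471342075501974 7.718459069927186
18 210 -5.483505959371638 7.75092429626699
21 1 1.8500645551227868 1.8500645551227868
skirt [  6.3 -18.5  81. ] [21.8 20.1 87. ]
circ [1.5 0.9] 20.186813507943835 16
nose [  8.8 -18.3  95.1] [ 29.4  19.3 105.8] [ 29.    1.1 101.9]
[[ 29.4   1.4 101.2]
 [ 29.4   0.8 104. ]
 [ 29.4   0.8 101.3]
 [ 29.3   1.5 104.5]]
```

step_arm(
  steps=[
    {"translation": [24, 51, 0], "rot": [0, 0, -0.023]},
    {"translation": [25, 52, 0], "rot": [0, 0, -0.023]},
    {"translation": [25, 52, 0], "rot": [0, 0, -0.023]},
    {"translation": [25, 52, 0], "rot": [0, 0, -0.023]},
    {"translation": [24, 51, 0], "rot": [0, 0, -0.024]},
  ],
)

```text
time_s: 9.78
ee_pos: [0.5848, -0.0312, 0.2624]
ee_rot: [0.0, 0.975, -0.224, -0.001]
contact_force: [0.5, -1.2, -0.6]
opening: 0.0136
```

step_arm(
  steps=[
    {"translation": [0, 0, -15], "rot": [0, 0, 0]},
    {"translation": [0, 0, -15], "rot": [0, 0, 0]},
    {"translation": [0, 0, 0], "rot": [0, 0, 0]},
    {"translation": [0, 0, 0], "rot": [0, 0, 0]},
  ],
)

```text
time_s: 10.28
ee_pos: [0.5844, -0.0345, 0.2342]
ee_rot: [0.0, 0.975, -0.224, -0.0]
contact_force: [-0.5, 0.3, -0.6]
opening: 0.0138
```

```bash
python3 held.py w10; python3 - <<'E'
from h import *
c=pickle.load(open("w10.pkl","rb")); big(c,220,120,420,270,4,"pics/w10z.png")
c=snap("side","s10"); big(c,250,130,410,270,4,"pics/s10z.png")
E
```

```text
10.325 [ 0.5846 -0.0343  0.2345] yaw -0.4521445261671885 0.013683336096910389 [-0.1564  0.2451 -1.0409]
3608
[[55, 51], [59, 975], [63, 850], [66, 84], [70, 70], [74, 67], [78, 69], [82, 337], [86, 430], [90, 117], [94, 109], [98, 309], [102, 93], [106, 39], [110, 1], [114, 0], [118, 0], [122, 0], [126, 0], [130, 0], [134, 0], [138, 0], [142, 0]]
```

View pics/w10z.png

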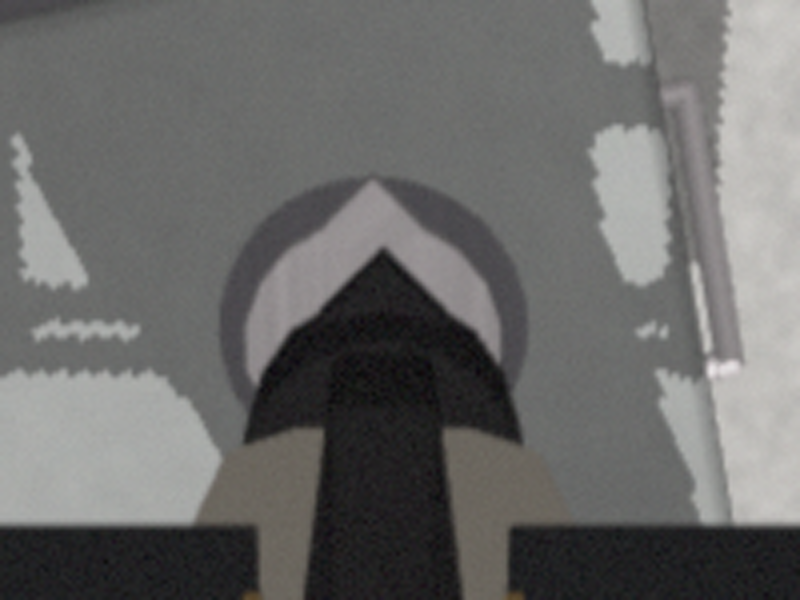

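View pics/s10z.png

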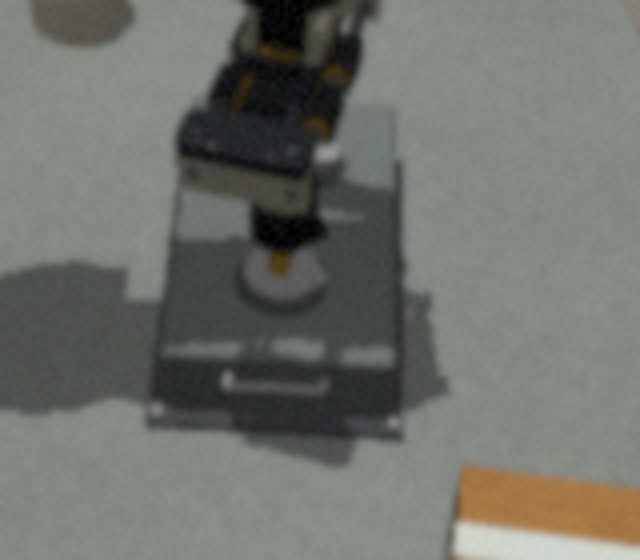

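Both noses point the same way: knob nose at (315.5,182), collar nose at (314,165). I'll measure the collar and knob in the same image, in the tool frame.

```bash
cat > rel.py <<'E'
from h import *
import sys
np.set_printoptions(precision=2,suppress=True)
from bench import manip
c=pickle.load(open(sys.argv[1]+".pkl","rb")); zs=float(sys.argv[2]) if len(sys.argv)>2 else 82
o=manip.observe(); r=R.from_quat(o["ee_rot"],scalar_first=True).as_matrix(); t=o["ee_pos"]
W=cloud(c); Q=(W-t)@r*1000
lum=c["image"].max(-1)
def fit(h):
    A=np.c_[2*h,np.ones(len(h))]; q=np.linalg.lstsq(A,(h**2).sum(1),rcond=None)[0]; return q[:2],np.sqrt(q[2]+q[:2]@q[:2])
def fixr(h,R0,c0):
    from scipy.optimize import least_squares
    return least_squares(lambda p:np.hypot(h[:,0]-p[0],h[:,1]-p[1])-R0,c0,loss="soft_l1",f_scale=.5).x
def rim(P,rmax,lo):
    an=np.degrees(np.arctan2(P[:,1],P[:,0])); h=[]
    for a in range(-75,76,4):
        if abs(a)<lo: continue
        k=P[abs(an-a)<2]
        if len(k):
            j=k[np.hypot(k[:,0],k[:,1]).argmax()][:2]
            if np.hypot(*j)<rmax: h.append(j)
    return np.array(h)
near=(np.hypot(Q[...,0],Q[...,1])<40)
col=Q[near&(abs(W[...,2]*1000-zs)<3)&(lum>100)]
h=rim(col,29,36); print("collar",fit(h),fixr(h,25,[0,0]),len(h))
tip=col[np.argsort(-np.hypot(col[:,0],col[:,1]))[:6]].mean(0); print("collar tip",tip)
sk=Q[near&(Q[...,2]>81)&(Q[...,2]<89)&(lum<70)]; h=rim(sk,25,0); h=h[h[:,0]>9]; print("skirt",fit(h),fixr(h,21,[0,0]),len(h))
b=Q[near&(Q[...,2]>58)&(Q[...,2]<66)&(lum<70)&(abs(Q[...,1])<9)&(Q[...,0]>10)]; print("bar",b.min(0),b.max(0),np.percentile(b[:,1],[1,99]).mean(), np.percentile(b[:,0],99.5)-20)
n=Q[near&(Q[...,2]>95)&(Q[...,2]<110)&(lum<70)]; print("ntip",n[np.argsort(-n[:,0])[:6]].mean(0))
E
python3 rel.py w10
```

```text
collar (array([ 0.43, -0.28]), np.float64(24.181037756577158)) [-0.9  -0.25] 20
collar tip [ 31.39  -0.29 152.61]
skirt (array([0.42, 1.76]), np.float64(20.222534559019884)) [-0.52  1.78] 33
bar [10.01 -4.96 61.48] [20.21  8.31 65.9 ] 1.6674092375287772 0.12383007057242779
ntip [ 28.34   1.74 104.02]
```

The knob sits about 2 mm off in tool y, and the angle matches. I'll correct that and descend to just above the shaft.

step_arm(
  steps=[
    {"translation": [0.6, 1.8, 0], "rot": [0, 0, 0]},
    {"translation": [0, 0, -8], "rot": [0, 0, 0]},
    {"translation": [0, 0, -5], "rot": [0, 0, 0]},
    {"translation": [0, 0, 0], "rot": [0, 0, 0]},
  ],
)

```text
time_s: 10.88
ee_pos: [0.585, -0.0312, 0.2207]
ee_rot: [0.0, 0.975, -0.223, -0.001]
contact_force: [-0.9, -0.5, -0.4]
opening: 0.0134
```

```bash
python3 held.py w11; python3 rel.py w11
```

```text
10.925 [ 0.5852 -0.0312  0.221 ] yaw -0.4502300202484022 0.013860191549651216 [ 0.519   0.1597 -0.8212]
3577
[[55, 41], [59, 1081], [63, 738], [66, 73], [70, 87], [74, 68], [78, 60], [82, 400], [86, 363], [90, 120], [94, 111], [98, 308], [102, 87], [106, 34], [110, 0], [114, 0], [118, 0], [122, 0], [126, 0], [130, 0], [134, 0], [138, 0], [142, 0]]
collar (array([1.28, 2.36]), np.float64(24.355637702347543)) [0.18 2.43] 20
collar tip [ 32.82   2.48 139.07]
skirt (array([0.37, 1.06]), np.float64(20.348778478812196)) [-0.41  1.1 ] 32
bar [10.01 -5.63 61.06] [20.38  7.64 65.95] 1.0222870206973895 0.22199033017137992
ntip [ 28.36   0.96 103.77]
```

step_arm(
  steps=[
    {"translation": [0, -1.4, 0], "rot": [0, 0, 0]},
    {"translation": [0, 0, 0], "rot": [0, 0, 0]},
    {"translation": [0, 0, 0], "rot": [0, 0, 0]},
  ],
)

```text
time_s: 11.3
ee_pos: [0.5854, -0.0327, 0.2214]
ee_rot: [-0.0, 0.975, -0.223, 0.0]
contact_force: [0.5, -0.0, -0.3]
opening: 0.0135
```

```bash
python3 held.py w12; python3 rel.py w12
```

```text
11.35 [ 0.5854 -0.0326  0.2215] yaw -0.4501934664808508 0.013668122226463013 [-0.3494  0.07   -0.5977]
3580
[[55, 38], [59, 1304], [63, 524], [66, 83], [70, 72], [74, 69], [78, 63], [82, 479], [86, 290], [90, 114], [94, 115], [98, 310], [102, 83], [106, 28], [110, 1], [114, 0], [118, 0], [122, 0], [126, 0], [130, 0], [134, 0], [138, 0], [142, 0]]
collar (array([0.31, 1.24]), np.float64(24.401547024848256)) [-0.69  1.3 ] 20
collar tip [ 31.77   1.65 138.86]
skirt (array([0.68, 0.97]), np.float64(20.29680886931864)) [-0.16  0.94] 32
bar [10.03 -5.6  60.71] [20.64  7.73 65.91] 1.0152675722404982 0.36444734538474677
ntip [ 28.57   0.94 103.61]
```

Aligned within about 0.4 mm. Descending and watching the force.

step_arm(
  steps=[
    {"translation": [0, 0, -3], "rot": [0, 0, 0]},
    {"translation": [0, 0, -3], "rot": [0, 0, 0]},
    {"translation": [0, 0, -3], "rot": [0, 0, 0]},
    {"translation": [0, 0, 0], "rot": [0, 0, 0]},
  ],
)

```text
time_s: 11.85
ee_pos: [0.5852, -0.0326, 0.212]
ee_rot: [0.0, 0.975, -0.223, -0.0]
contact_force: [0.7, -0.1, -1.4]
opening: 0.0137
```

step_arm(
  steps=[
    {"translation": [0, 0, -3], "rot": [0, 0, 0]},
    {"translation": [0, 0, -3], "rot": [0, 0, 0]},
    {"translation": [0, 0, 0], "rot": [0, 0, 0]},
  ],
)

```text
time_s: 12.22
ee_pos: [0.5853, -0.0326, 0.2061]
ee_rot: [0.0, 0.975, -0.223, -0.0]
contact_force: [-0.0, 0.2, -0.9]
opening: 0.0137
```

It's sliding on with no force. Continuing towards home.

step_arm(
  steps=[
    {"translation": [0, 0, -4], "rot": [0, 0, 0]},
    {"translation": [0, 0, -4], "rot": [0, 0, 0]},
    {"translation": [0, 0, 0], "rot": [0, 0, 0]},
  ],
  force=60,
)

```text
time_s: 12.6
ee_pos: [0.5852, -0.0326, 0.1979]
ee_rot: [0.0, 0.975, -0.223, -0.0]
contact_force: [-1.6, -0.1, -0.3]
opening: 0.0136
```

step_arm(
  steps=[
    {"translation": [0, 0, -3], "rot": [0, 0, 0]},
    {"translation": [0, 0, -2], "rot": [0, 0, 0]},
    {"translation": [0, 0, 0], "rot": [0, 0, 0]},
  ],
)

```text
time_s: 12.98
ee_pos: [0.5855, -0.0327, 0.1937]
ee_rot: [-0.0, 0.975, -0.223, 0.0]
contact_force: [-1.7, 0.3, 6.4]
opening: 0.0136
```

Force is now 6.4 N, so the skirt is on the collar and the spindle is starting to yield. Pressing on.

step_arm(
  steps=[
    {"translation": [0, 0, -3], "rot": [0, 0, 0]},
    {"translation": [0, 0, -2], "rot": [0, 0, 0]},
    {"translation": [0, 0, 0], "rot": [0, 0, 0]},
  ],
)

```text
time_s: 13.35
ee_pos: [0.5856, -0.0328, 0.1902]
ee_rot: [-0.0, 0.975, -0.223, 0.001]
contact_force: [-5.6, 0.3, 21.9]
opening: 0.0136
```

step_arm(
  steps=[
    {"translation": [0, 0, -2], "rot": [0, 0, 0]},
    {"translation": [0, 0, -2], "rot": [0, 0, 0]},
    {"translation": [0, 0, 0], "rot": [0, 0, 0]},
  ],
)

```text
time_s: 13.72
ee_pos: [0.5859, -0.0329, 0.1895]
ee_rot: [-0.001, 0.975, -0.224, 0.002]
contact_force: [-14.5, 0.6, 59.4]
opening: 0.0133
```

The spindle is clearly on its bottom stop at 59 N, which is more than needed. I'll ease off 2 mm, then check.

step_arm(
  steps=[
    {"translation": [0, 0, 2], "rot": [0, 0, 0]},
    {"translation": [0, 0, 0], "rot": [0, 0, 0]},
    {"translation": [0, 0, 0], "rot": [0, 0, 0]},
    {"translation": [0, 0, 0], "rot": [0, 0, 0]},
  ],
)

```text
time_s: 14.22
ee_pos: [0.5858, -0.0329, 0.1898]
ee_rot: [-0.001, 0.975, -0.223, 0.001]
contact_force: [-9.5, 0.3, 38.3]
opening: 0.0136
```

```bash
python3 held.py w13; python3 rel.py w13 76; python3 - <<'E'
from h import *
c=pickle.load(open("w13.pkl","rb"));W=cloud(c);m=np.hypot(W[...,0]-.585,W[...,1]+.033)<.033
z=W[m&(c["image"].max(-1)>100)&(W[...,2]>.07)&(W[...,2]<.09)][:,2];print(np.histogram(z,bins=np.arange(.069,.09,.001)))
top=W[...,2][(np.hypot(W[...,0]-.585,W[...,1]+.033)>.045)&(W[...,2]>.06)&(W[...,2]<.08)&(np.hypot(W[...,0]-.585,W[...,1]+.033)<.07)]; print("counter top",np.median(top))
m=(W[...,2]>.108)&(W[...,2]<.12)&(np.hypot(W[...,0]-.597,W[...,1]-.114)<.05); print("post",W[m].mean(0) if m.any() else None)
big(c,220,120,420,270,4,"pics/w13z.png")
t=snap("top","t13"); s=snap("side","s13"); big(s,250,130,410,270,4,"pics/s13z.png"); big(t,160,120,460,260,2.6,"pics/t13z.png")
from bench import manip; print(manip.observe()["contact_force"])
E
```

```text
14.275 [ 0.5858 -0.0329  0.1898] yaw -0.4506936665848446 0.013628192826845683 [-9.3522  1.2438 39.0505]
3484
[[55, 27], [59, 1464], [63, 345], [66, 82], [70, 77], [74, 66], [78, 60], [82, 514], [86, 227], [90, 106], [94, 106], [98, 307], [102, 78], [106, 25], [110, 0], [114, 0], [118, 0], [122, 0], [126, 0], [130, 0], [134, 0], [138, 0], [142, 0]]
collar (array([-0.05,  1.4 ]), np.float64(24.21749587564492)) [-1.33  1.44] 20
collar tip [ 31.17   1.63 114.23]
skirt (array([0.48, 1.  ]), np.float64(20.167694274650824)) [-0.53  1.  ] 33
bar [10.02 -5.65 60.56] [20.4   7.62 65.86] 0.9784239558902423 0.22743136065091107
ntip [ 28.18   1.   102.46]
(array([  0, 225,  36,   6,   1,  63, 337, 276,  30,   9,  18,   6,   1,
         0,   0,   0,   0,   1,   0,   0]), array([0.069, 0.07 , 0.071, 0.072, 0.073, 0.074, 0.075, 0.076, 0.077,
       0.078, 0.079, 0.08 , 0.081, 0.082, 0.083, 0.084, 0.085, 0.086,
       0.087, 0.088, 0.089]))
counter top 0.06997128481931639
post [0.59718714 0.11230192 0.11336604]
[-9.21082612  0.8861693  39.2690599 ]
```

View pics/w13z.png

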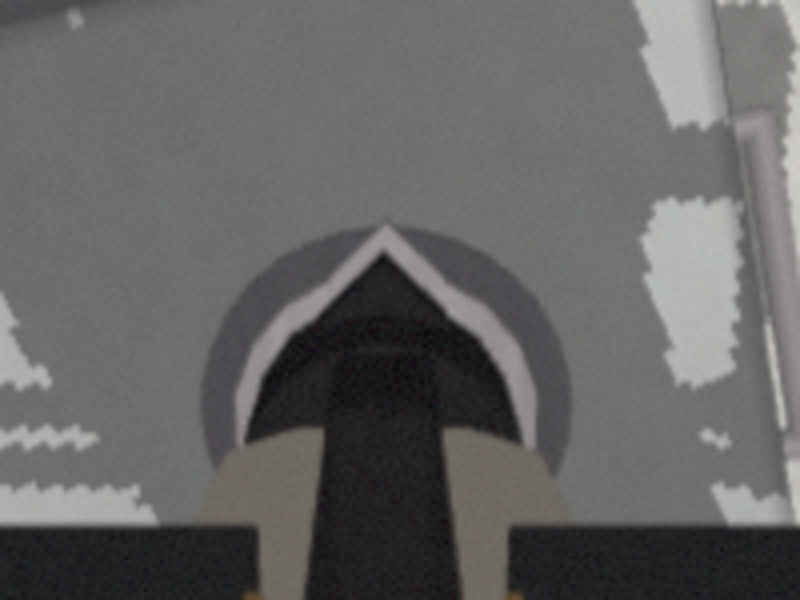

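View pics/s13z.png

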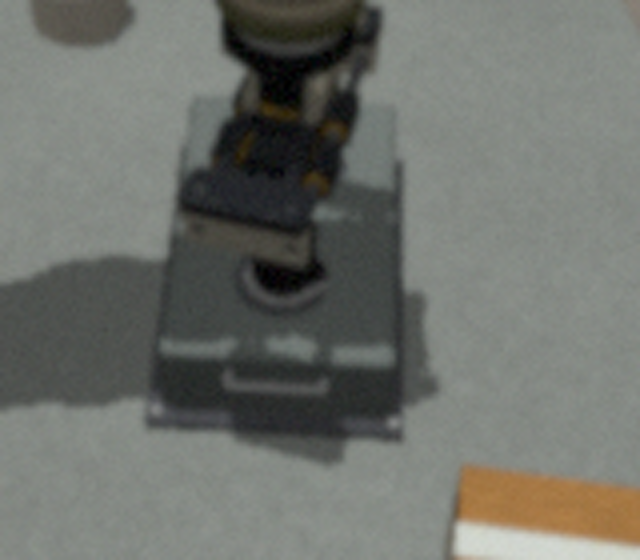

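View pics/t13z.png

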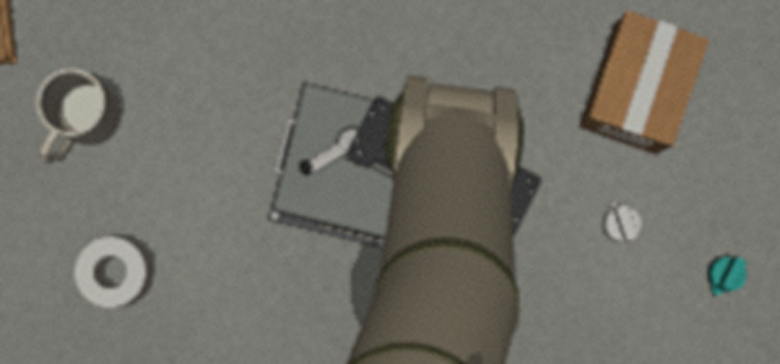

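The collar has dropped from 82 to about 76 mm, the noses line up, the lever is at rest and the bystanders haven't moved. I'll ease off 1 mm to bring down the 39 N push, then hand in.

step_arm(
  steps=[
    {"translation": [0, 0, 1], "rot": [0, 0, 0]},
    {"translation": [0, 0, 0], "rot": [0, 0, 0]},
    {"translation": [0, 0, 0], "rot": [0, 0, 0]},
    {"translation": [0, 0, 0], "rot": [0, 0, 0]},
  ],
)

```text
time_s: 14.88
ee_pos: [0.5858, -0.0328, 0.1899]
ee_rot: [-0.001, 0.975, -0.223, 0.001]
contact_force: [-6.1, -0.6, 29.2]
opening: 0.0136
```

```bash
python3 - <<'E'
from h import *
c=snap("wrist","w14");W=cloud(c);m=np.hypot(W[...,0]-.585,W[...,1]+.033)<.033
print(np.median(W[m&(c["image"].max(-1)>100)&(W[...,2]>.073)&(W[...,2]<.09)][:,2]))
from bench import manip,sign_off; o=manip.observe(); print(o["contact_force"],o["ee_pos"])
if o["contact_force"][2]>20: print(sign_off())
E
```

```text
0.075895945993873
[-6.73722542  0.37301816 28.07578148] [ 0.58577227 -0.0328311   0.18988974]
the job is handed in; nothing more can be done
None
```

I swung the lever to its stop and let it spring back, then seated the black knob on the D-spindle. I handed in at about 15 s with the knob still gripped and pressed down; no verdict is reported.

- **Lever:** the push force jumped to about 16 N at the stop, with the post where I had predicted. After release the post was back within 1 mm of its start.
- **Knob:** it slid onto the shaft without resistance, then I pressed it to the bottom stop. In the last check the collar top was at 75.9 mm, down from 82 mm, with about 28 N still pushing down. Knob and spindle axes are within about 0.7 mm, and the noses line up.
- **Bystanders:** the label roll, carton and mug look unmoved in the last top view. I judged that by eye and did not measure it.
- **Discrepancies:** the push briefly reached 59 N, so I backed it off. The wrist camera read about 1 mm off sideways, and it put the knob about 2–3 mm from where the top camera did. I therefore aligned the knob and spindle from the same wrist image.

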